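# Cap and lock the glue tank's filler neck

## Task

Close the glue tank's filler neck with the loose camlock coupling: push it straight down onto the upright grooved neck until it sits firmly and fully home, with both of its cam arms still up, then swing the two cam arms all the way down one after the other. Work by feel and do not force the neck or the arms, let go at the end, and leave the other things on the table where they are.

Things in the scene. Friction and masses are not known exactly. Their poses are not given: they have to be found in the camera images.
- coupling_mid (a point): centre, half-way up, of the loose aluminium coupling: round blank cap, mouth down, 54 mm wide, 46 mm high, 0.3 to 0.45 kg with its arms. z = its axis, up; its two arms stick out along x (cam_a at +x, cam_b at -x); y = across its two upright side flats, 54 mm apart, 26 mm wide, full height, where it is gripped from above. Bore from below 42 mm wide, 40 mm deep; flat top plate 6 mm.
- coupling: the same coupling; origin at the centre of its mouth (underside), 23 mm below coupling_mid, same axes. A rubber seal in the bore grips the neck from about 7 mm before home: pushing on takes about 6 to 18 N (its weight is not enough). Home, the bore's ceiling, faced with a soft washer, is flat on the neck's top and the force rises at once. Any yaw on the neck will do.
- filler (a point): point on the filler neck's axis, on the tank's top (46 mm above the table); z up. Neck: upright aluminium tube, 40 mm wide, tapered over its top 8 mm to 35 mm; land down to 12 mm below its top, then an 18 mm groove, a plain barrel. Its top is 76 to 104 mm above this point: it is clamped at a height that varies and is not measured. The coupling's centre is thus 59 to 87 mm above this point when home.
- tank: flat steel glue tank, 150 x 190 x 46 mm, fixed; origin at the centre of its underside, x along its 150 mm side. It carries the filler neck at (0, -35) mm and, at (0, +65) mm, a plain brass vent stub 22 mm wide and 24 mm high, to be left alone.
- cam_a_pin (a point): hinge of cam arm a, on the coupling's +x side: 27 mm from its axis, 22.6 mm above its underside (23 mm below its top). It moves with the coupling and has the coupling's axes: arm a points to +x.
- cam_b_pin (a point): hinge of cam arm b on the coupling's -x side, else the same, with the coupling's axes: arm b points to -x.
- cam_a_tip (a point): point near the end of cam arm a, 62 mm from its hinge. The arm is a brass bar 11 mm wide and 6 mm thick with a thumb tab 18 mm wide at its end; 66 mm long in all.
- cam_b_tip (a point): the same point of cam arm b.
- cam_a (a joint): angle of cam arm a. 0: it points outward and 50 degrees up. Grows as it swings out and down; 1.83 rad, the stop: outward and 55 degrees down, locked, clear of the tank. Friction of 0.12 N m holds it where left. Its cam enters the neck's groove over the last 1.2 rad and jams if the coupling is not home. Pressing straight down on it 15 to 40 mm outward of the hinge swings it all the way.
- cam_b (a joint): angle of cam arm b, in the same way.
Not all that is in view belongs to the job. Of the things that look like the coupling, the middle-sized one is meant.

How it is judged:
By the outcome, as a careful person would: the job done as asked, in the order asked, and still so for the second after the job is handed in, with the robot touching nothing.
It also fails if it takes over 64 s, if anything falls off the work surface, if the arm or the gripper's body presses on something with over 40 N, if the wrist force passes 120 N, or if a joint passes its speed limit or range.

## Robot

A 6-joint arm with a two-finger parallel gripper is mounted at the origin on the work surface. World frame = base frame: x ahead of the robot, y to its left, z up, the work surface at z = 0. Lengths are in m, angles in degrees, forces in N, time in s.
With the tool pointing down it reaches from about 0.3 to 0.75 m from the base axis. Payload 8.5 kg.
Tool frame: the origin (TCP) lies at the very end of the fingers, on their centre line; the grasp point (between the pads) lies 19 mm behind it (env.pinch_z is the distance from the TCP to the grasp point, in m); z points along the fingers, y is the line along which they close (so a half turn about z gives the same grasp; the last joint's range is limited). The gripper opens to 85 mm and grips with 20 to 120 N. Pads are 22 mm wide; open, the fingers measure 114 mm over their backs; the gripper's body (76 mm by 85 mm) begins 54 mm behind the grasp point. The pads swing forward as they close: fully open they stand 13 mm farther back than shut.
Start: joints at [53.153, 21.807, 74.336, -0, 83.858, -12.336], TCP at [0.228, 0.5, 0.203] pointing down, gripper open.
Joint ranges: [-178.18, 178.18], [-50.72, 133.34], [12.68, 142.11], [-81.47, 261.47], [9.98, 163.14], [-165.26, 165.26]. Speed limits (degrees/s): [136.94, 136.94, 180, 180, 180, 180].

## Interface

Orientations are given as a 3x3 rotation matrix whose columns are the frame's x, y, z axes.
In Python, from rig import env, viewer gives the robot as it stands.
- The arm moves only by the tool drive_tool, never from a script. Its argument "series" is a list of rows, each a list of 3 entries, a list of its own where there are three numbers: the shift along the tool's x, y, z in m, then the turn about the tool's z in degrees, then the finger opening in m, from 0 to 0.0854. A call has 1 to 20 rows; each row is the pose to reach, as a shift and turn from the pose commanded when the call began, along the tool's axes at that moment; what a row does not reach only later rows make up. A row lasts 1/10 s, in which the tool goes at most 50 mm and 8.59 degrees, less where a joint would pass 70% of its speed; a pose out of reach is approached as far as the arm can. A call with a gripper value outside its range is refused whole. The fingers move at their own pace and stop on an object; "newtons" is the grip in N (left out, the last holds). Time passes only in rows, so rows that repeat a pose let the fingers close. It gives the time, the measured TCP pose, the force, the opening and the grip force at its end, in the units of the state.
- env.observe(): the state, without advancing time (a new reading comes with each control period).
- viewer.get_image(name): name is "scene" or "top"; returns a dict with "img" (480x640x3 uint8, red, green, blue), "depth" (480x640 float32, m along the optical axis (not along the pixel's ray), 0 where there is no reading), "camera_matrix" (3x3 intrinsics, pixels), "rvec" (rotation vector, rad) and "tvec" (3), from world to camera coordinates, as OpenCV has them. Camera axes: x right, y down, z forward; pixel columns grow to the right and rows downward; lengths in m; the calibration is good to about 2 mm. A picture is of the moment at which its call begins.
- env.close_job(): hands the job in; it is judged then, once.
The state is a dict: "time_s": time; "q": joint angles; "qvel": joint speeds; "joint_efforts": joint torques, N m; "position": TCP position; "tool_rot": TCP orientation; "ft_force": force on the tool from outside, world axes, zero at the start; "wrist_torque": the same for the moment, N m; "grip_width": finger opening in m; "gripper_force": force on a finger pad.
Only numpy, scipy, OpenCV 4.12 (cv2) and the standard library are available. Lean on these libraries where they do the work, as an engineer would, in place of code of your own. Each camera call takes 0.05 s, during which the arm holds its last target. There are 200 camera calls.

## Working session

There is one attempt and no reset: what is moved stays moved. The work goes in short steps, Python scripts to look and compute and a tool call to move; the robot and the scene stay as the last step left them, time stands still between calls to the robot, and variables do not carry over. Pictures are saved under pics/ and viewed, at most 10 in all, crops included, and the job is handed in when it is done.

Besides the shell and the picture viewer there is one more tool, called as name(argument=value, ...) on one line, values as JSON. drive_tool: Moves the arm, as the interface text tells. Its arguments: {"type":"object","properties":{"series":{"type":"array"},"newtons":{"type":"number"}},"required":["series"]}

```bash
mkdir -p pics; ls; cat > h.py <<'E'
import numpy as np, cv2
from rig import env, viewer
def cap(n):
    d=viewer.get_image(n); np.savez('/tmp/%s.npz'%n,**d); return d
def world(d):
    K=d['camera_matrix'];R=cv2.Rodrigues(np.array(d['rvec'],float))[0];t=np.array(d['tvec'],float).ravel()
    v,u=np.mgrid[:480,:640];z=d['depth']
    c=np.stack([(u-K[0,2])/K[0,0]*z,(v-K[1,2])/K[1,1]*z,z],-1)
    w=(c-t)@R; w[z==0]=np.nan; return w
def save(p,im): cv2.imwrite(p,im[...,::-1])
E
python3 - <<'E'
from h import *
for n in('scene','top'):
    d=cap(n); save('pics/%s1.png'%n,d['img'])
s=env.observe(); print(s['tool_rot'],s['position'],s['ft_force'],s['time_s'],s['grip_width'])
E
```

```text
pics
[[-9.09869560e-01  4.14893716e-01 -7.66486933e-04]
 [ 4.14894328e-01  9.09869054e-01 -1.00056601e-03]
 [ 2.82274188e-04 -1.22839564e-03 -9.99999206e-01]] [0.22800115 0.5001972  0.20289968] [-0.08774657  1.61885812 -0.01098682] 0.1 0.08511949206053827
```

View pics/scene1.png

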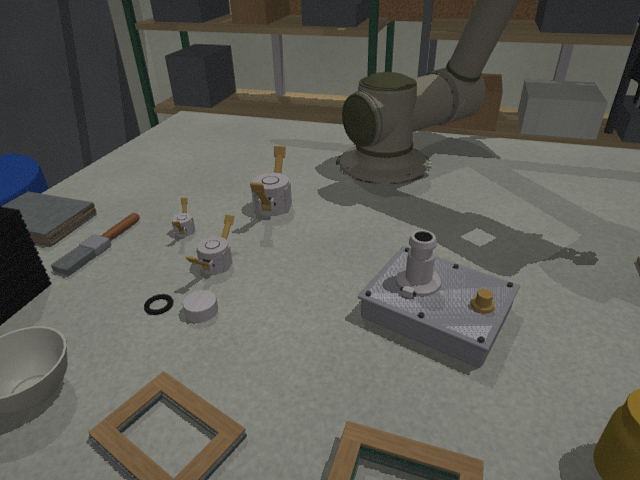

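View pics/top1.png

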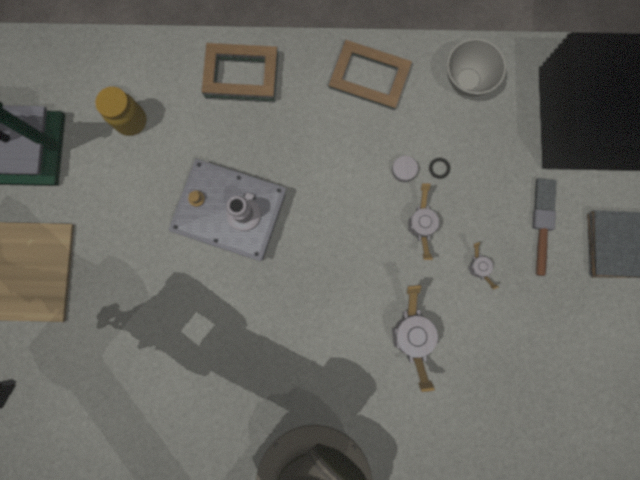

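The top view shows the middle-sized coupling at about (425,222), with its arms towards (425,190) and (428,253). The neck's top is at (237,205) and the vent at (196,198). The larger and smaller couplings are decoys.

```bash
python3 - <<'E'
from h import *
d=dict(np.load('/tmp/top.npz')); w=world(d); print('cam',d['camera_matrix'][0,0],-cv2.Rodrigues(d['rvec'])[0].T@d['tvec'].ravel())
def reg(x0,x1,y0,y1,lo,hi):
    p=w[y0:y1,x0:x1].reshape(-1,3); return p[(p[:,2]>lo)&(p[:,2]<hi)]
print('table',np.nanmedian(w[290:300,480:560,2]))
p=reg(405,446,200,244,.035,.09); print('coup z hist',np.histogram(p[:,2],bins=11,range=(.035,.09))[0])
def circ(q):
    c,r=cv2.minEnclosingCircle(q[:,:2].astype(np.float32)); return c,r,np.median(q,0),len(q)
print('coup top',circ(reg(408,443,205,240,.041,.051)))
# arms: yellow
img=d['img'].astype(int); yel=(img[...,0]-img[...,2]>35)
for nm,(x0,x1,y0,y1) in dict(up=(412,440,178,212),dn=(412,442,232,265)).items():
    m=np.zeros_like(yel); m[y0:y1,x0:x1]=yel[y0:y1,x0:x1]
    q=w[m]; print(nm,len(q),np.nanmean(q,0)); o=q[np.argsort(-q[:,2])]; print(np.nanmedian(o[:25],0), )
p=reg(215,270,185,225,.06,.2); print('neck hist',np.histogram(p[:,2],bins=14,range=(.06,.2)))
zt=np.nanpercentile(p[:,2],95);print('top z',zt,circ(p[p[:,2]>zt-.004]))
# tank top plane
p=reg(165,295,150,265,.040,.052); print('tank rect',cv2.minAreaRect(p[:,:2].astype(np.float32)),np.median(p[:,2]))
p=reg(185,207,188,208,.060,.080); print('vent',circ(p))
d=dict(np.load('/tmp/scene.npz')); w=world(d)
p=w[225:290,395:450].reshape(-1,3); p=p[p[:,2]>.06]; zt=np.nanpercentile(p[:,2],97);print('scene neck top',zt,circ(p[p[:,2]>zt-.004]))
p=w[235:275,192:235].reshape(-1,3); p=p[(p[:,2]>.040)&(p[:,2]<.051)]; print('scene coup',circ(p))
d=dict(np.load('/tmp/top.npz'))['img']
a=cv2.resize(d[170:275,360:500],(560,420),interpolation=cv2.INTER_CUBIC); save('pics/crop1.png',a)
E
```

```text
cam 506.14127545344786 [ 0.33111659 -0.01849044  1.03211063]
table -0.0003294968567398282
coup z hist [ 42 219 365  10   0   0   0   0   0   0   0]
coup top ((0.5138126015663147, -0.2052638679742813), 0.028151635080575943, array([ 0.51356938, -0.20615797,  0.04571984]), 574)
up 127 [ 0.56739639 -0.20628029  0.04973325]
[ 0.58162078 -0.20459923  0.06619683]
dn 95 [ 0.45722797 -0.20903643  0.04713198]
[ 0.43887975 -0.2091295   0.06166149]
neck hist (array([ 32,  23,  26,  48,  28,   5, 211, 153,   0,   0,   0,   0,   0,
         0]), array([0.06, 0.07, 0.08, 0.09, 0.1 , 0.11, 0.12, 0.13, 0.14, 0.15, 0.16,
       0.17, 0.18, 0.19, 0.2 ]))
top z 0.13239977538272868 ((0.5202047824859619, 0.15228134393692017), 0.018217431381344795, array([0.52011628, 0.15195546, 0.13045474]), 254)
tank rect ((0.5311824083328247, 0.18582570552825928), (0.1971425712108612, 0.1564786434173584), 72.91560363769531) 0.0458270510573117
vent ((0.5495973825454712, 0.24712136387825012), 0.010690191760659218, array([0.54949409, 0.24620639, 0.06952622]), 106)
scene neck top 0.1313956249625219 ((0.5212956666946411, 0.15220268070697784), 0.01934412308037281, array([0.52338618, 0.15122683, 0.13050591]), 304)
scene coup ((0.5299227833747864, -0.2058177888393402), 0.04497803747653961, array([ 0.51809589, -0.20439736,  0.04613709]), 517)
```

View pics/crop1.png

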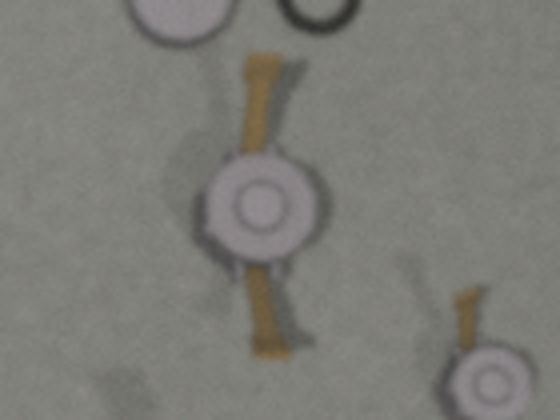

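The coupling is at (0.5136, -0.2055) with its top at 46 mm, and its arms point about 2° off world x. The neck's axis is at (0.5205, 0.1523) with its top at about z = 0.1305. Both fit the given sizes, so I'm moving above the coupling.

drive_tool(series=[[[-0.553,-0.524,0.05],-26.3,0.0854],[[-0.553,-0.524,0.05],-26.3,0.0854],[[-0.553,-0.524,0.05],-26.3,0.0854],[[-0.553,-0.524,0.05],-26.3,0.0854],[[-0.553,-0.524,0.05],-26.3,0.0854],[[-0.553,-0.524,0.05],-26.3,0.0854],[[-0.553,-0.524,0.05],-26.3,0.0854],[[-0.553,-0.524,0.05],-26.3,0.0854],[[-0.553,-0.524,0.05],-26.3,0.0854],[[-0.553,-0.524,0.05],-26.3,0.0854],[[-0.553,-0.524,0.05],-26.3,0.0854],[[-0.553,-0.524,0.05],-26.3,0.0854],[[-0.553,-0.524,0.05],-26.3,0.0854],[[-0.553,-0.524,0.05],-26.3,0.0854],[[-0.553,-0.524,0.05],-26.3,0.0854],[[-0.553,-0.524,0.05],-26.3,0.0854],[[-0.553,-0.524,0.05],-26.3,0.0854],[[-0.553,-0.524,0.05],-26.3,0.0854],[[-0.553,-0.524,0.05],-26.3,0.0854],[[-0.553,-0.524,0.05],-26.3,0.0854]])

```text
time_s: 2.1
position: [0.5137, -0.2047, 0.1538]
tool_rot: [[-0.999, -0.032, 0.0], [-0.032, 0.999, -0.0], [-0.0, -0.0, -1.0]]
ft_force: [-0.0, -0.3, 0.4]
grip_width: 0.0854
gripper_force: 0.0
```

```bash
python3 - <<'E'
from h import *
s=env.observe(); print(np.round(s['tool_rot'],4),s['position'],s['ft_force'],s['q'],s['time_s'])
d=dict(np.load('/tmp/top.npz'));w=world(d);img=d['img'].astype(int); yel=(img[...,0]-img[...,2]>35)
P=[]
for x0,x1,y0,y1 in ((412,440,178,212),(412,442,232,265)):
    q=w[y0:y1,x0:x1][yel[y0:y1,x0:x1]]; q=q[q[:,2]>.03]; P.append(q); print(cv2.fitLine(q[:,:2].astype(np.float32),cv2.DIST_HUBER,0,.01,.01).ravel())
q=np.vstack(P);f=cv2.fitLine(q[:,:2].astype(np.float32),cv2.DIST_HUBER,0,.01,.01).ravel();print(f,np.degrees(np.arctan(f[1]/f[0])), f[3]+(.5136-f[2])*f[1]/f[0])
E
```

```text
[[-9.995e-01 -3.250e-02  1.000e-04]
 [-3.250e-02  9.995e-01 -0.000e+00]
 [-1.000e-04 -0.000e+00 -1.000e+00]] [ 0.5137454  -0.20465484  0.15376655] [-0.01550236 -0.27893651  0.41324161] [-3.39886989e+01  2.44252046e+01  7.86991309e+01  1.98824871e-03
  7.68684074e+01 -1.25849493e+02] 2.1
[ 0.99983674  0.01806757  0.5678864  -0.20601372]
[ 0.9999841   0.00564176  0.4530859  -0.20907228]
[ 0.9996225   0.02747473  0.5203863  -0.20733482] 1.5743841 -0.20752133
```

drive_tool(newtons=40, series=[[[0,-0.0015,0.04],0,0.0854],[[0,-0.0015,0.075],0,0.0854],[[0,-0.0015,0.105],0,0.0854],[[0,-0.0015,0.125],0,0.0854],[[0,-0.0015,0.14],0,0.0854],[[0,-0.0015,0.146],0,0.0854],[[0,-0.0015,0.146],0,0.0854],[[0,-0.0015,0.146],0,0.045],[[0,-0.0015,0.146],0,0.045],[[0,-0.0015,0.146],0,0.045],[[0,-0.0015,0.146],0,0.045],[[0,-0.0015,0.146],0,0.045],[[0,-0.0015,0.146],0,0.045],[[0,-0.0015,0.146],0,0.045],[[0,-0.0015,0.146],0,0.045]])

```text
time_s: 3.6
position: [0.5145, -0.2077, 0.0089]
tool_rot: [[-1.0, -0.031, 0.002], [-0.031, 1.0, -0.001], [-0.002, -0.002, -1.0]]
ft_force: [-1.3, 1.3, 7.9]
grip_width: 0.0515
gripper_force: 40.8
```

drive_tool(newtons=80, series=[[[0,0,0],0,0.04],[[0,0,0],0,0.04],[[0,0,-0.005],0,0.04],[[0,0,-0.02],0,0.04],[[0,0,-0.05],0,0.04],[[0,0,-0.08],0,0.04],[[0,0,-0.11],0,0.04],[[0,0,-0.14],0,0.04],[[0,0,-0.162],0,0.04],[[0,0,-0.17],0,0.04],[[0,0,-0.17],0,0.04],[[0,0,-0.17],0,0.04]])

```text
time_s: 4.8
position: [0.5134, -0.2069, 0.176]
tool_rot: [[-1.0, -0.031, -0.002], [-0.031, 1.0, 0.001], [0.002, 0.002, -1.0]]
ft_force: [-0.4, -0.1, -4.4]
grip_width: 0.0492
gripper_force: 84.1
```

```bash
python3 - <<'E'
from h import *
for n in('scene','top'):
    d=cap(n); save('pics/%s2.png'%n,d['img'])
s=env.observe(); print(np.round(s['tool_rot'],4),s['position'],s['ft_force'],s['wrist_torque'],s['q'],s['time_s'],s['grip_width'])
a=cv2.imread('pics/scene2.png')[100:300,100:340]; cv2.imwrite('pics/c2.png',cv2.resize(a,(720,600)))
E
```

```text
[[-0.9995 -0.0312 -0.0025]
 [-0.0312  0.9995  0.0017]
 [ 0.0024  0.0018 -1.    ]] [ 0.51341679 -0.20690446  0.17589389] [-0.07767226  0.16757738 -4.3421581 ] [-0.03158403  0.00193487 -0.02086018] [-3.42045333e+01  2.34563030e+01  7.63990699e+01 -1.67050290e-04
  8.03174108e+01 -1.25991244e+02] 4.9 0.04937940830753314
```

View pics/c2.png

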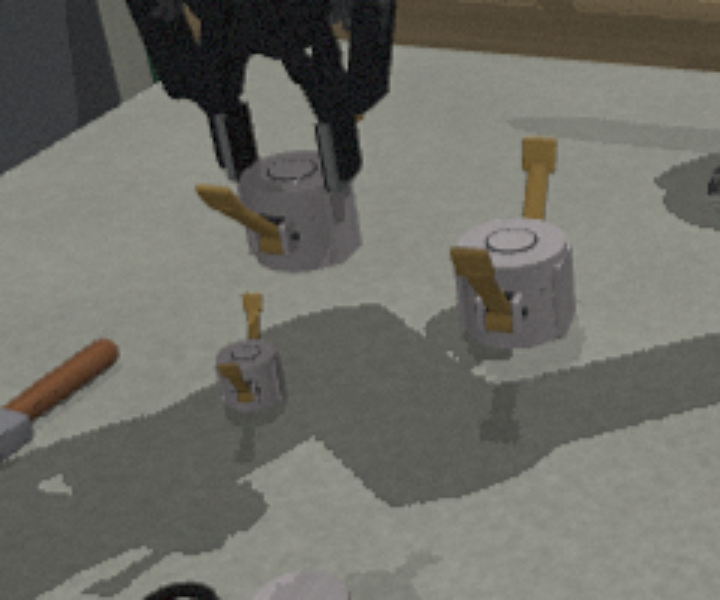

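The coupling is held upright between the fingers at scene pixel (198,170), and the fingers cover only its upper part. I'll measure its pose in the hand.

```bash
python3 - <<'E'
from h import *
d=dict(np.load('/tmp/scene.npz')); w=world(d)
print(d['camera_matrix'][0,0],-cv2.Rodrigues(d['rvec'])[0].T@d['tvec'].ravel())
img=d['img'].astype(int)
p=w[145:195,175:225]; g=img[145:195,175:225]
ok=(p[...,2]>.12)&(g.min(-1)>70)&(abs(g[...,0]-g[...,2])<30)&(abs(p[...,0]-.513)<.06)&(abs(p[...,1]+.206)<.05)
q=p[ok]; print(len(q),np.percentile(q,[1,5,50,95,99],axis=0))
# top plane
for col in (192,196,200,204): print(col,np.round(w[148:192:3,col],4).tolist())
E
```

```text
461.3652142372894 [1.09202563 0.18149937 0.50293024]
1129 [[ 0.49160979 -0.23394353  0.16741598]
 [ 0.50070058 -0.22664451  0.16978292]
 [ 0.52735778 -0.19438629  0.20047831]
 [ 0.54029045 -0.17935273  0.21430677]
 [ 0.54683496 -0.17661992  0.23118963]]
192 [[0.0375, -0.5362, -0.001], [0.4955, -0.2255, 0.2127], [0.5088, -0.2175, 0.2139], [0.5173, -0.2127, 0.213], [0.5278, -0.2065, 0.2133], [0.5363, -0.2016, 0.2126], [0.5393, -0.2006, 0.2091], [0.5375, -0.2028, 0.203], [0.5389, -0.2029, 0.1986], [0.5427, -0.2013, 0.1955], [0.5436, -0.2017, 0.1908], [0.5439, -0.2026, 0.1857], [0.5437, -0.2038, 0.1803], [0.5375, -0.2092, 0.1713], [0.266, -0.402, 0.0008]]
196 [[0.0376, -0.5231, 0.0004], [0.4935, -0.2195, 0.2124], [0.5087, -0.2103, 0.2147], [0.5165, -0.206, 0.2134], [0.5242, -0.2018, 0.2122], [0.5346, -0.1958, 0.2125], [0.5361, -0.1957, 0.2082], [0.5359, -0.1969, 0.203], [0.5387, -0.196, 0.1993], [0.5422, -0.1946, 0.1961], [0.5415, -0.196, 0.1905], [0.5446, -0.195, 0.187], [0.5462, -0.1949, 0.1827], [0.5385, -0.2012, 0.1728], [0.5384, -0.2023, 0.1674]]
200 [[0.0364, -0.511, 0.0011], [0.4918, -0.2132, 0.2124], [0.5044, -0.2059, 0.2133], [0.5164, -0.1989, 0.2141], [0.5222, -0.1961, 0.212], [0.5321, -0.1905, 0.2119], [0.5332, -0.1907, 0.2075], [0.5322, -0.1923, 0.2018], [0.5321, -0.1933, 0.1966], [0.5347, -0.1926, 0.1928], [0.5363, -0.1925, 0.1884], [0.5352, -0.1942, 0.1825], [0.5353, -0.1951, 0.1773], [0.5361, -0.1956, 0.1724], [0.5366, -0.1963, 0.1672]]
204 [[0.029, -0.5028, -0.001], [0.4909, -0.2064, 0.2127], [0.5057, -0.1978, 0.2147], [0.511, -0.1953, 0.2122], [0.5229, -0.1885, 0.2131], [0.5281, -0.186, 0.2107], [0.5274, -0.1874, 0.2052], [0.5279, -0.188, 0.2003], [0.5307, -0.1872, 0.1967], [0.531, -0.1879, 0.1916], [0.5325, -0.1879, 0.1872], [0.5324, -0.1889, 0.1819], [0.5321, -0.1901, 0.1763], [0.5331, -0.1904, 0.1715], [0.258, -0.3749, 0.0003]]
```

```bash
cat >> h.py <<'E'
from scipy.optimize import minimize
def disc(w,c,r,z,tol,half=False):
    """best disc centre: soft count of top-plane points inside radius r, minus those outside"""
    q=w.reshape(-1,3); q=q[np.isfinite(q[:,0])]; q=q[np.hypot(*(q[:,:2]-c).T)<r*1.5]
    on=np.abs(q[:,2]-z)<tol
    def f(x):
        s=1/(1+np.exp((np.hypot(*(q[:,:2]-x).T)-r)/.0007)); return -(s[on].sum()-s[~on].sum())
    return minimize(f,c,method='Nelder-Mead',options=dict(initial_simplex=[c,np.add(c,[.004,0]),np.add(c,[0,.004])])).x,on.sum()
E
python3 - <<'E'
from h import *
t=world(dict(np.load('/tmp/top.npz')));s=world(dict(np.load('/tmp/scene.npz')))
print('neck top/scene',disc(t,[.5203,.1523],.0175,.1305,.0035),disc(s,[.5205,.1523],.0175,.1305,.0035))
print('held',disc(s,[.512,-.2065],.027,.213,.003))
print('decoy big top/scene')
for w in(t,s):
    q=w.reshape(-1,3)
    q=q[(q[:,2]>.05)&(q[:,2]<.075)&(np.hypot(q[:,0]-.29,q[:,1]+.2)<.06)]; print(len(q), np.median(q,0), np.histogram(q[:,2],5,(.05,.075))[0])
E
```

```text
neck top/scene (array([0.52195222, 0.15317962]), np.int64(298)) (array([0.51408371, 0.1506386 ]), np.int64(312))
held (array([-0.24371875, -0.07564844]), np.int64(411))
decoy big top/scene
0 [nan nan nan] [0 0 0 0 0]
604 [ 0.29602522 -0.17750482  0.06564613] [ 53  75  95 381   0]h.py:17: RuntimeWarning: overflow encountered in exp
  s=1/(1+np.exp((np.hypot(*(q[:,:2]-x).T)-r)/.0007)); return -(s[on].sum()-s[~on].sum())
  return _methods._mean(a, axis=axis, dtype=dtype,
  ret = um.true_divide(
```

drive_tool(series=[[[-0.001,0.015,0],0,0.04],[[-0.003,0.05,0],0,0.04],[[-0.005,0.09,0],0,0.04],[[-0.007,0.13,0],0,0.04],[[-0.009,0.17,0],0,0.04],[[-0.011,0.21,0],0,0.04],[[-0.013,0.25,0],0,0.04],[[-0.015,0.29,0],0,0.04],[[-0.017,0.325,0],0,0.04],[[-0.018,0.35,0],0,0.04],[[-0.018,0.359,0],0,0.04],[[-0.018,0.359,0],0,0.04],[[-0.018,0.359,0],0,0.04],[[-0.018,0.359,0],0,0.04]])

```text
time_s: 6.3
position: [0.5208, 0.1511, 0.1773]
tool_rot: [[-1.0, -0.03, -0.0], [-0.03, 1.0, -0.0], [0.0, -0.0, -1.0]]
ft_force: [-0.7, -0.1, -4.5]
grip_width: 0.0492
gripper_force: 84.3
```

```bash
python3 - <<'E'
from h import *
d=cap('scene'); im=d['img']; cap('top')
w=world(d); s=env.observe(); print(np.round(s['tool_rot'],4),s['position'],s['ft_force'],s['q'],s['time_s'])
a=im[140:300,350:500]; save('pics/c3.png',cv2.resize(a,None,fx=3.7,fy=3.7,interpolation=cv2.INTER_NEAREST))
E
```

```text
[[-9.996e-01 -2.980e-02 -1.000e-04]
 [-2.980e-02  9.996e-01 -1.000e-04]
 [ 1.000e-04 -1.000e-04 -1.000e+00]] [0.52087234 0.15120203 0.17740167] [-0.13078386 -0.17363078 -3.96482834] [ 3.67901768e+00  2.22122705e+01  7.81712272e+01 -6.59386717e-03
  7.96234301e+01 -8.80296116e+01] 6.4
```

View pics/c3.png

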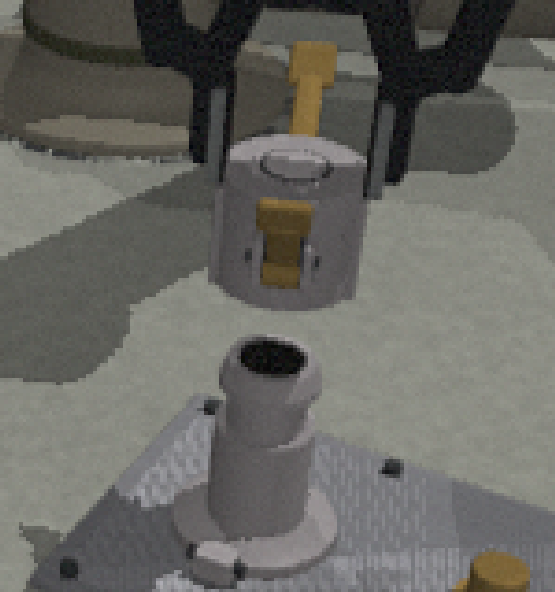

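```bash
cat > fit.py <<'E'
from h import *
from scipy.optimize import least_squares
def cyl(w,c,r,z0,z1,img,nm):
    q=w.reshape(-1,3); g=img.reshape(-1,3).astype(int)
    ok=(q[:,2]>z0)&(q[:,2]<z1)&(abs(np.hypot(q[:,0]-c[0],q[:,1]-c[1])-r)<.005)&(g[:,0]-g[:,2]<25)&(g.min(1)>60)
    q=q[ok][:,:2]
    for _ in range(4):
        x=least_squares(lambda x:np.hypot(*(q-x).T)-r,c,loss='soft_l1',f_scale=.0007).x
        e=np.hypot(*(q-x).T)-r; c=x
    print(nm,np.round(x,4),len(q),'med|e|',np.median(abs(e)))
    return x
if __name__=='__main__':
    d=dict(np.load('/tmp/scene.npz'));w=world(d);im=d['img']
    cyl(w,[.5205,.1515],.027,.172,.208,im,'coupling')
    cyl(w,[.5205,.1515],.027,.190,.208,im,'coupling hi')
    cyl(w,[.5205,.1523],.020,.064,.098,im,'barrel')
    cyl(w,[.5205,.1523],.020,.1185,.1225,im,'land')
    q=w.reshape(-1,3)
    q=q[(np.hypot(q[:,0]-.5205,q[:,1]-.152)<.03)&(q[:,2]>.2)&(q[:,2]<.225)]; print('top z',np.median(q[:,2]))
E
python3 fit.py
```

```text
coupling [0.5192 0.151 ] 637 med|e| 0.0006401408728668595
coupling hi [0.5192 0.1509] 316 med|e| 0.0006293561585596092
barrel [0.5197 0.151 ] 504 med|e| 0.00043497798172255006
land [0.5195 0.151 ] 61 med|e| 0.00046277008050951696
top z 0.2138101310156036
```

The coupling and the neck line up within 0.5 mm. I'm lowering it to just before the seal.

drive_tool(series=[[[-0.0004,0,0.008],0,0.04],[[-0.0004,0,0.018],0,0.04],[[-0.0004,0,0.026],0,0.04],[[-0.0004,0,0.031],0,0.04],[[-0.0004,0,0.034],0,0.04],[[-0.0004,0,0.037],0,0.04],[[-0.0004,0,0.04],0,0.04],[[-0.0004,0,0.043],0,0.04],[[-0.0004,0,0.046],0,0.04],[[-0.0004,0,0.049],0,0.04],[[-0.0004,0,0.049],0,0.04]])

```text
time_s: 7.5
position: [0.521, 0.1521, 0.128]
tool_rot: [[-1.0, -0.031, -0.001], [-0.031, 1.0, -0.0], [0.001, -0.0, -1.0]]
ft_force: [0.8, 0.6, -4.8]
grip_width: 0.0493
gripper_force: 84.3
```

drive_tool(series=[[[0,0,0.003],0,0.04],[[0,0,0.006],0,0.04],[[0,0,0.009],0,0.04],[[0,0,0.012],0,0.04],[[0,0,0.015],0,0.04],[[0,0,0.018],0,0.04],[[0,0,0.018],0,0.04]])

```text
time_s: 8.2
position: [0.521, 0.1521, 0.11]
tool_rot: [[-1.0, -0.031, -0.001], [-0.031, 1.0, -0.0], [0.001, -0.0, -1.0]]
ft_force: [0.9, 0.4, -3.8]
grip_width: 0.0492
gripper_force: 84.3
```

drive_tool(series=[[[0,0,0.001],0,0.04],[[0,0,0.002],0,0.04],[[0,0,0.003],0,0.04],[[0,0,0.004],0,0.04],[[0,0,0.005],0,0.04],[[0,0,0.006],0,0.04]])

```text
time_s: 8.8
position: [0.5215, 0.1516, 0.1049]
tool_rot: [[-1.0, -0.031, 0.001], [-0.031, 1.0, -0.001], [-0.001, -0.001, -1.0]]
ft_force: [-1.6, -5.3, 5.6]
grip_width: 0.0493
gripper_force: 86.1
```

drive_tool(series=[[[0,0,0.001],0,0.04],[[0,0,0.002],0,0.04],[[0,0,0.002],0,0.04]])

```text
time_s: 9.1
position: [0.5215, 0.1519, 0.1029]
tool_rot: [[-1.0, -0.031, 0.001], [-0.031, 1.0, -0.0], [-0.001, -0.0, -1.0]]
ft_force: [-0.3, -2.1, 2.5]
grip_width: 0.0493
gripper_force: 85.9
```

drive_tool(series=[[[0,0,0.001],0,0.04],[[0,0,0.002],0,0.04],[[0,0,0.002],0,0.04]])

```text
time_s: 9.4
position: [0.5214, 0.152, 0.1006]
tool_rot: [[-1.0, -0.031, 0.001], [-0.031, 1.0, -0.0], [-0.001, -0.0, -1.0]]
ft_force: [-0.5, -3.1, 0.2]
grip_width: 0.0491
gripper_force: 85.4
```

drive_tool(series=[[[0,0,0.001],0,0.04],[[0,0,0.002],0,0.04],[[0,0,0.002],0,0.04]])

```text
time_s: 9.7
position: [0.5215, 0.152, 0.0996]
tool_rot: [[-1.0, -0.031, 0.002], [-0.031, 1.0, -0.0], [-0.002, -0.0, -1.0]]
ft_force: [-4.4, -3.9, 11.6]
grip_width: 0.0494
gripper_force: 88.3
```

drive_tool(series=[[[0,0,0.001],0,0.04],[[0,0,0.002],0,0.04],[[0,0,0.002],0,0.04]])

```text
time_s: 10.0
position: [0.5217, 0.1521, 0.0994]
tool_rot: [[-0.999, -0.032, 0.003], [-0.032, 1.0, -0.0], [-0.003, -0.0, -1.0]]
ft_force: [-8.5, -4.1, 26.8]
grip_width: 0.0492
gripper_force: 91.8
```

drive_tool(series=[[[0,0,-0.001],0,0.04],[[0,0,-0.002],0,0.04],[[0,0,-0.003],0,0.04],[[0,0,-0.003],0,0.04]])

```text
time_s: 10.4
position: [0.5212, 0.1521, 0.0997]
tool_rot: [[-1.0, -0.031, 0.0], [-0.031, 1.0, 0.0], [-0.0, 0.0, -1.0]]
ft_force: [-1.8, -3.2, 5.8]
grip_width: 0.0492
gripper_force: 86.6
```

```bash
python3 - <<'E'
from fit import *
d=cap('scene');w=world(d);im=d['img']
cyl(w,[.5205,.1515],.027,.095,.131,im,'coupling'); cyl(w,[.5205,.1523],.020,.056,.085,im,'barrel')
q=w.reshape(-1,3);q=q[(np.hypot(q[:,0]-.5205,q[:,1]-.152)<.02)&(q[:,2]>.125)&(q[:,2]<.155)]
A=np.c_[q[:,:2]-[.5205,.152],np.ones(len(q))];print('top plane',np.linalg.lstsq(A,q[:,2],rcond=None)[0],np.median(q[:,2]))
save('pics/c4.png',cv2.resize(im[140:300,350:500],None,fx=3.7,fy=3.7))
s=env.observe();print(s['position'],s['ft_force'])
E
```

```text
coupling [0.5197 0.1519] 505 med|e| 0.0005946474750417943
barrel [0.5198 0.151 ] 461 med|e| 0.0006334271426932034
top plane [-0.0102417  -0.00034815  0.1367142 ] 0.1367171604035381
[0.52122454 0.15216414 0.09963888] [-2.0033119  -3.92270758  5.74301594]
```

View pics/c4.png

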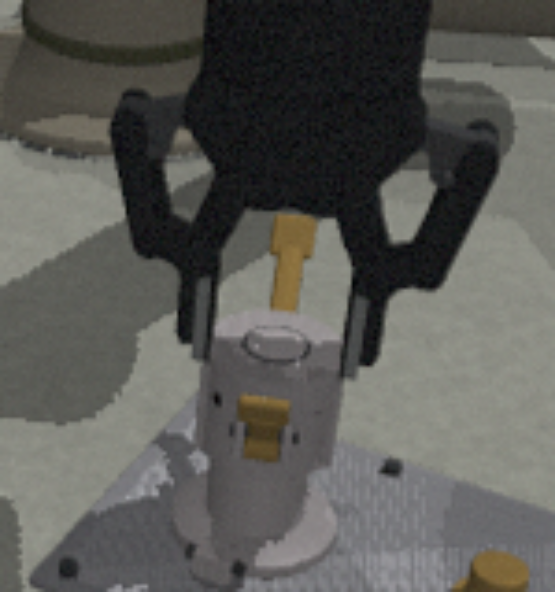

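Home is confirmed: the force rose from about 7 N to 31 N, the TCP stopped at z = 0.0994, and the coupling's top is at 0.1367 against the expected 0.1365. I'm releasing, rising and closing the fingers.

drive_tool(series=[[[0,0,0],0,0.06],[[0,0,0],0,0.075],[[0,0,0],0,0.08],[[0,0,0],0,0.08],[[0,0,0],0,0.08],[[0,0,-0.01],0,0.08],[[0,0,-0.03],0,0.08],[[0,0,-0.06],0,0.08],[[0,0,-0.09],0,0.08],[[0,0,-0.1],0,0.08],[[-0.02,0,-0.1],0,0.0],[[-0.045,0,-0.1],0,0.0],[[-0.055,0,-0.1],0,0.0],[[-0.055,0,-0.1],0,0.0],[[-0.055,0,-0.1],0,0.0],[[-0.055,0,-0.1],0,0.0],[[-0.055,0,-0.1],0,0.0],[[-0.055,0,-0.1],0,0.0],[[-0.055,0,-0.1],0,0.0]])

```text
time_s: 12.35
position: [0.5759, 0.1539, 0.1996]
tool_rot: [[-1.0, -0.031, 0.0], [-0.031, 1.0, 0.0], [-0.0, 0.0, -1.0]]
ft_force: [0.4, -0.3, -0.9]
grip_width: 0.0001
gripper_force: 0.0
```

```bash
python3 - <<'E'
from fit import *
d=cap('scene');w=world(d);im=d['img']
cyl(w,[.5205,.1515],.027,.095,.131,im,'coupling'); cyl(w,[.5205,.1523],.020,.056,.085,im,'barrel')
q=w.reshape(-1,3);q=q[(np.hypot(q[:,0]-.5205,q[:,1]-.152)<.02)&(q[:,2]>.125)&(q[:,2]<.145)]
A=np.c_[q[:,:2]-[.5205,.152],np.ones(len(q))];print('top plane',np.linalg.lstsq(A,q[:,2],rcond=None)[0],np.median(q[:,2]))
g=im.astype(int);q=w[(g[...,0]-g[...,2]>35)];q=q[(q[:,2]>.1)&(abs(q[:,1]-.152)<.03)&(q[:,0]>.5)]; o=q[q[:,2]>.15]; print('arm a tip',np.median(o,0),q[:,2].max())
save('pics/c5.png',cv2.resize(im[140:300,350:500],None,fx=3.7,fy=3.7))
E
```

```text
coupling [0.5196 0.1519] 511 med|e| 0.0006618733143391765
barrel [0.5198 0.1511] 466 med|e| 0.0005555743382741358
top plane [ 0.00696816 -0.00799029  0.13743403] 0.1374579871859411
arm a tip [0.59030375 0.1541061  0.15811378] 0.16126386162280898
```

View pics/c5.png

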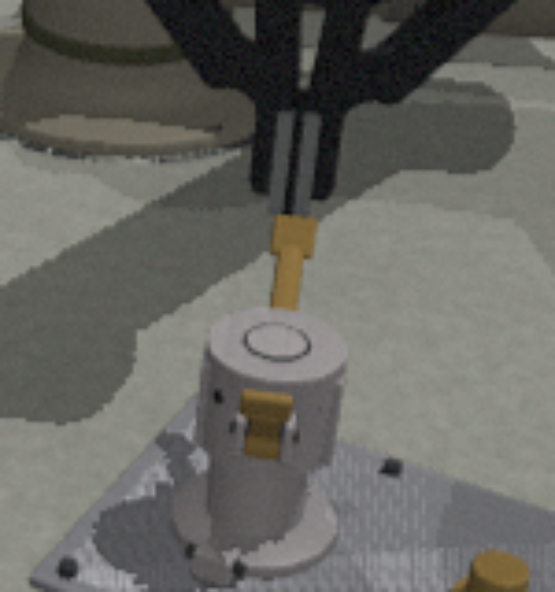

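The coupling's top now reads 0.7 mm higher after release. I'll press its top with the closed fingers to make sure it is home before touching the arms.

drive_tool(series=[[[0.03,0,0],0,0.0],[[0.055,0,0],0,0.0],[[0.055,0,0.025],0,0.0],[[0.055,0,0.045],0,0.0],[[0.055,0,0.056],0,0.0],[[0.055,0,0.06],0,0.0],[[0.055,0,0.0615],0,0.0],[[0.055,0,0.063],0,0.0],[[0.055,0,0.0635],0,0.0]])

```text
time_s: 13.3
position: [0.5215, 0.1521, 0.1364]
tool_rot: [[-1.0, -0.031, 0.001], [-0.031, 1.0, 0.0], [-0.001, 0.0, -1.0]]
ft_force: [-0.7, -0.1, 0.3]
grip_width: 0.0
gripper_force: 0.0
```

drive_tool(series=[[[0,0,0.001],0,0.0],[[0,0,0.0015],0,0.0]])

```text
time_s: 13.5
position: [0.5213, 0.1521, 0.1346]
tool_rot: [[-1.0, -0.031, 0.001], [-0.031, 1.0, 0.0], [-0.001, -0.0, -1.0]]
ft_force: [-0.5, 0.3, 0.6]
grip_width: 0.0001
gripper_force: 0.0
```

drive_tool(series=[[[0,0,0.001],0,0.0],[[0,0,0.002],0,0.0],[[0,0,0.002],0,0.0]])

```text
time_s: 13.8
position: [0.5211, 0.1521, 0.1323]
tool_rot: [[-1.0, -0.031, -0.0], [-0.031, 1.0, -0.0], [0.0, -0.0, -1.0]]
ft_force: [-0.2, 0.6, 0.4]
grip_width: 0.0003
gripper_force: 0.0
```

drive_tool(series=[[[0,0,0.001],0,0.0],[[0,0,0.0015],0,0.0]])

```text
time_s: 14.0
position: [0.5212, 0.1521, 0.1309]
tool_rot: [[-1.0, -0.031, -0.0], [-0.031, 1.0, 0.0], [0.0, 0.0, -1.0]]
ft_force: [-0.4, 0.3, -0.7]
grip_width: 0.0001
gripper_force: 0.0
```

No contact yet at 0.131, so I'll check the fingertip height against the top by depth.

```bash
python3 - <<'E'
from h import *
d=cap('scene');w=world(d);im=d['img']
q=w[140:300,350:500].reshape(-1,3);g=im[140:300,350:500].reshape(-1,3).astype(int)
near=np.hypot(q[:,0]-.5205,q[:,1]-.152)<.024
f=q[near&(g.max(1)<60)]; print('dark finger z pct',np.percentile(f[:,2],[0,2,5,50]))
t=q[near&(g.min(1)>90)]; print('light z',np.histogram(t[:,2],14,(.10,.17)))
save('pics/c6.png',cv2.resize(im[180:290,380:470],None,fx=6,fy=5.4))
E
```

```text
dark finger z pct [0.13646386 0.16804202 0.17539079 0.23625042]
light z (array([  0,   0,   0,   0,   0,   0,   0, 365,   0,   0,   0,   0,   1,
         0]), array([0.1  , 0.105, 0.11 , 0.115, 0.12 , 0.125, 0.13 , 0.135, 0.14 ,
       0.145, 0.15 , 0.155, 0.16 , 0.165, 0.17 ]))
```

View pics/c6.png

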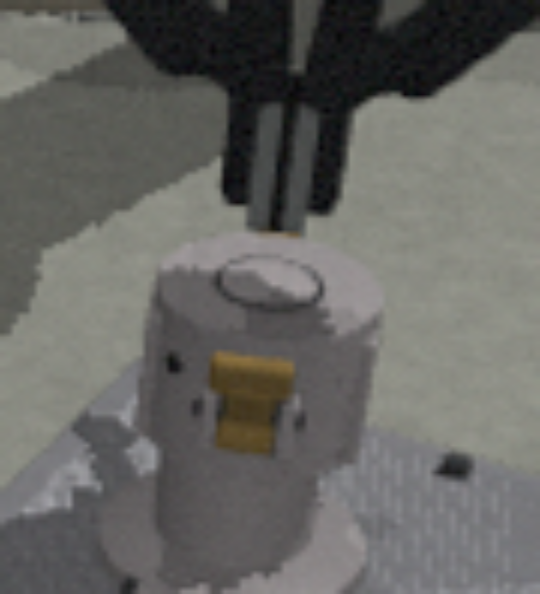

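```bash
python3 - <<'E'
from h import *
d=dict(np.load('/tmp/scene.npz'));w=world(d)
for c in (420,424,430,434): print(c,[(r,*np.round(w[r,c],3).tolist()) for r in range(196,228,3)])
K=d['camera_matrix']
for p in ([.5212,.1521,.1309],[.576,.1539,.1996]): print(cv2.projectPoints(np.array([p]),d['rvec'],d['tvec'],K,None)[0].ravel())
E
```

```text
420 [(196, 0.534, 0.141, 0.202), (199, 0.528, 0.141, 0.194), (202, 0.528, 0.142, 0.19), (205, 0.528, 0.142, 0.185), (208, 0.529, 0.143, 0.181), (211, 0.528, 0.143, 0.176), (214, 0.528, 0.144, 0.171), (217, 0.527, 0.144, 0.165), (220, 0.262, 0.127, 0.001), (223, 0.495, 0.143, 0.137), (226, 0.504, 0.144, 0.136)]
424 [(196, 0.536, 0.147, 0.204), (199, 0.53, 0.147, 0.196), (202, 0.533, 0.147, 0.193), (205, 0.532, 0.148, 0.188), (208, 0.531, 0.148, 0.183), (211, 0.531, 0.149, 0.178), (214, 0.531, 0.149, 0.173), (217, 0.532, 0.15, 0.17), (220, 0.53, 0.15, 0.164), (223, 0.494, 0.149, 0.137), (226, 0.503, 0.15, 0.137)]
430 [(196, 0.533, 0.154, 0.203), (199, 0.528, 0.155, 0.196), (202, 0.531, 0.155, 0.193), (205, 0.531, 0.156, 0.189), (208, 0.533, 0.156, 0.185), (211, 0.532, 0.157, 0.18), (214, 0.532, 0.157, 0.176), (217, 0.531, 0.158, 0.17), (220, 0.533, 0.158, 0.166), (223, 0.269, 0.148, 0.0), (226, 0.5, 0.158, 0.137)]
434 [(196, 0.532, 0.159, 0.204), (199, 0.531, 0.16, 0.198), (202, 0.528, 0.16, 0.193), (205, 0.527, 0.161, 0.187), (208, 0.526, 0.161, 0.182), (211, 0.528, 0.162, 0.178), (214, 0.529, 0.162, 0.174), (217, 0.527, 0.163, 0.169), (220, 0.253, 0.155, -0.001), (223, 0.267, 0.156, 0.001), (226, 0.499, 0.164, 0.137)]
[423.87297175 236.33839851]
[425.66733926 214.51155532]
```

The closed fingertips really sit at about z = 0.162, 31 mm above the reported TCP, and x and y agree. I'll allow for that offset and check the gripper body's height too.

```bash
python3 - <<'E'
from h import *
d=dict(np.load('/tmp/scene.npz'));w=world(d)
q=w.reshape(-1,3);q=q[(abs(q[:,0]-.52)<.06)&(abs(q[:,1]-.152)<.07)&(q[:,2]>.15)]
for z in np.arange(.16,.34,.01):
    p=q[(q[:,2]>=z)&(q[:,2]<z+.01)]
    if len(p): print(round(z,2),len(p),'xmax',np.percentile(p[:,0],98).round(3),'y',np.percentile(p[:,1],[2,98]).round(3))
E
```

```text
0.16 82 xmax 0.533 y [0.141 0.164]
0.17 127 xmax 0.533 y [0.139 0.165]
0.18 128 xmax 0.533 y [0.139 0.165]
0.19 138 xmax 0.534 y [0.138 0.166]
0.2 255 xmax 0.536 y [0.122 0.182]
0.21 461 xmax 0.535 y [0.116 0.189]
0.22 372 xmax 0.539 y [0.107 0.198]
0.23 450 xmax 0.539 y [0.1   0.205]
0.24 640 xmax 0.539 y [0.094 0.212]
0.25 668 xmax 0.541 y [0.094 0.21 ]
0.26 575 xmax 0.541 y [0.111 0.194]
0.27 430 xmax 0.534 y [0.114 0.191]
0.28 179 xmax 0.558 y [0.116 0.189]
0.29 480 xmax 0.559 y [0.118 0.188]
0.3 509 xmax 0.559 y [0.117 0.188]
0.31 519 xmax 0.559 y [0.117 0.188]
0.32 533 xmax 0.559 y [0.118 0.187]
0.33 652 xmax 0.558 y [0.117 0.186]
```

drive_tool(series=[[[0,0,0.008],0,0.0],[[0,0,0.014],0,0.0],[[0,0,0.018],0,0.0],[[0,0,0.02],0,0.0],[[0,0,0.02],0,0.0]])

```text
time_s: 14.55
position: [0.521, 0.1521, 0.1106]
tool_rot: [[-1.0, -0.031, -0.001], [-0.031, 1.0, -0.0], [0.001, -0.0, -1.0]]
ft_force: [0.5, 1.1, -0.9]
grip_width: -0.0001
gripper_force: 0.0
```

drive_tool(series=[[[0,0,0.0015],0,0.0],[[0,0,0.003],0,0.0]])

```text
time_s: 14.75
position: [0.5215, 0.152, 0.1084]
tool_rot: [[-1.0, -0.031, 0.001], [-0.031, 1.0, -0.0], [-0.001, -0.0, -1.0]]
ft_force: [-1.1, -1.2, 6.8]
grip_width: 0.0005
gripper_force: 3.6
```

drive_tool(series=[[[0,0,0.001],0,0.0],[[0,0,0.002],0,0.0],[[0,0,0.002],0,0.0]])

```text
time_s: 15.05
position: [0.5217, 0.152, 0.1082]
tool_rot: [[-1.0, -0.031, 0.003], [-0.031, 1.0, -0.0], [-0.003, -0.0, -1.0]]
ft_force: [-5.0, -1.6, 18.5]
grip_width: 0.0001
gripper_force: 9.4
```

Pressing the top is stiff at once (18 N with 0.2 mm of give), so the coupling is fully home. I'm pressing slightly more, then going over to arm a.

drive_tool(series=[[[0,0,0.001],0,0.0],[[0,0,0.001],0,0.0],[[0,0,-0.01],0,0.0],[[0,0,-0.035],0,0.0],[[0,0,-0.045],0,0.0],[[-0.03,0,-0.045],0,0.0],[[-0.055,0,-0.045],0,0.0],[[-0.055,0,-0.045],0,0.0],[[-0.055,0,-0.035],0,0.0],[[-0.055,0,-0.03],0,0.0]])

```text
time_s: 16.05
position: [0.5748, 0.1539, 0.1345]
tool_rot: [[-1.0, -0.031, -0.002], [-0.031, 1.0, -0.0], [0.002, -0.0, -1.0]]
ft_force: [-1.0, 0.3, -0.9]
grip_width: 0.0005
gripper_force: 0.0
```

drive_tool(series=[[[0,0,0.003],0,0.0],[[0,0,0.006],0,0.0],[[0,0,0.009],0,0.0],[[0,0,0.012],0,0.0],[[0,0,0.015],0,0.0]])

```text
time_s: 16.55
position: [0.5762, 0.1539, 0.121]
tool_rot: [[-1.0, -0.031, 0.001], [-0.031, 1.0, 0.0], [-0.001, 0.0, -1.0]]
ft_force: [-0.3, 0.4, 3.2]
grip_width: -0.0001
gripper_force: 1.0
```

drive_tool(series=[[[0,0,0.003],0,0.0],[[0,0,0.006],0,0.0],[[0,0,0.009],0,0.0],[[0,0,0.012],0,0.0],[[0,0,0.015],0,0.0]])

```text
time_s: 17.05
position: [0.5765, 0.1538, 0.1059]
tool_rot: [[-1.0, -0.031, 0.001], [-0.031, 1.0, 0.0], [-0.001, -0.0, -1.0]]
ft_force: [0.6, 0.3, 3.7]
grip_width: 0.0003
gripper_force: 1.5
```

drive_tool(series=[[[0,0,0.003],0,0.0],[[0,0,0.006],0,0.0],[[0,0,0.009],0,0.0],[[0,0,0.012],0,0.0],[[0,0,0.015],0,0.0]])

```text
time_s: 17.55
position: [0.5764, 0.1538, 0.0908]
tool_rot: [[-1.0, -0.031, 0.001], [-0.031, 1.0, 0.0], [-0.001, 0.0, -1.0]]
ft_force: [2.0, 0.3, 2.8]
grip_width: 0.0
gripper_force: 1.8
```

drive_tool(series=[[[0,0,0.003],0,0.0],[[0,0,0.006],0,0.0],[[0,0,0.009],0,0.0],[[0,0,0.012],0,0.0]])

```text
time_s: 17.95
position: [0.5761, 0.1538, 0.079]
tool_rot: [[-1.0, -0.031, 0.0], [-0.031, 1.0, -0.0], [-0.0, -0.0, -1.0]]
ft_force: [-0.4, -0.8, 6.4]
grip_width: 0.0002
gripper_force: 3.0
```

drive_tool(series=[[[0,0,0.002],0,0.0],[[0,0,0.004],0,0.0],[[0,0,0.006],0,0.0]])

```text
time_s: 18.25
position: [0.5756, 0.1539, 0.0728]
tool_rot: [[-1.0, -0.031, -0.001], [-0.031, 1.0, -0.0], [0.001, -0.0, -1.0]]
ft_force: [-0.7, 0.0, 7.1]
grip_width: -0.0003
gripper_force: 2.4
```

drive_tool(series=[[[0,0,0.002],0,0.0],[[0,0,0.004],0,0.0]])

```text
time_s: 18.45
position: [0.5758, 0.1538, 0.0688]
tool_rot: [[-1.0, -0.031, -0.001], [-0.031, 1.0, -0.0], [0.001, -0.0, -1.0]]
ft_force: [-0.4, 0.5, 5.6]
grip_width: 0.0002
gripper_force: 2.3
```

drive_tool(series=[[[0,0,0.0015],0,0.0],[[0,0,0.003],0,0.0]])

```text
time_s: 18.65
position: [0.5759, 0.1539, 0.0658]
tool_rot: [[-1.0, -0.031, -0.001], [-0.031, 1.0, -0.0], [0.001, -0.0, -1.0]]
ft_force: [1.6, 0.2, 5.1]
grip_width: 0.0
gripper_force: 2.2
```

drive_tool(series=[[[0,0,0.0015],0,0.0]])

```text
time_s: 18.75
position: [0.576, 0.1539, 0.0643]
tool_rot: [[-1.0, -0.031, -0.0], [-0.031, 1.0, 0.0], [0.0, 0.0, -1.0]]
ft_force: [0.3, 1.6, 5.6]
grip_width: -0.0001
gripper_force: 2.2
```

drive_tool(series=[[[0,0,0.0015],0,0.0],[[0,0,0.003],0,0.0]])

```text
time_s: 18.95
position: [0.576, 0.1539, 0.0613]
tool_rot: [[-1.0, -0.031, -0.0], [-0.031, 1.0, -0.0], [0.0, -0.0, -1.0]]
ft_force: [1.9, -0.1, 5.1]
grip_width: 0.0
gripper_force: 2.0
```

drive_tool(series=[[[0,0,0.0015],0,0.0],[[0,0,0.0025],0,0.0]])

```text
time_s: 19.15
position: [0.5761, 0.1538, 0.0588]
tool_rot: [[-1.0, -0.031, -0.0], [-0.031, 1.0, -0.0], [0.0, -0.0, -1.0]]
ft_force: [1.7, -0.2, 5.4]
grip_width: -0.0004
gripper_force: 2.5
```

drive_tool(series=[[[0,0,0.001],0,0.0],[[0,0,0.002],0,0.0]])

```text
time_s: 19.35
position: [0.5766, 0.1539, 0.0572]
tool_rot: [[-1.0, -0.031, 0.001], [-0.031, 1.0, 0.0], [-0.001, 0.0, -1.0]]
ft_force: [3.1, 0.1, 6.0]
grip_width: 0.0001
gripper_force: 3.0
```

```bash
python3 - <<'E'
from h import *
d=cap('scene');w=world(d);im=d['img'];g=im.astype(int)
q=w[(g[...,0]-g[...,2]>35)];q=q[(q[:,2]>.052)&(abs(q[:,1]-.153)<.03)&(q[:,0]>.53)&(q[:,0]<.62)]
print(len(q),np.percentile(q,[2,50,98],axis=0).round(4))
save('pics/c7.png',cv2.resize(im[180:300,370:480],None,fx=5,fy=5))
E
```

```text
158 [[0.5712 0.1451 0.0628]
 [0.5793 0.1535 0.0695]
 [0.5857 0.1616 0.076 ]]
```

View pics/c7.png

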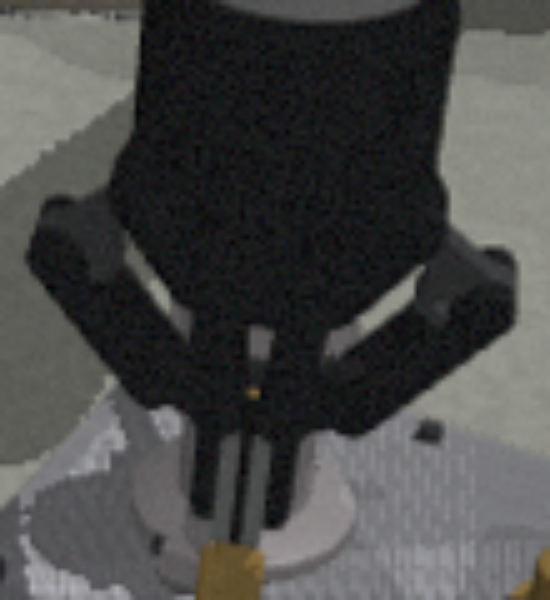

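Arm a is nearly down: its tab is at (235,570) in the crop and its tip at z of about 0.063. I'm feeling for the stop.

drive_tool(series=[[[0,0,0.001],0,0.0],[[0,0,0.002],0,0.0]])

```text
time_s: 19.6
position: [0.5773, 0.1539, 0.0558]
tool_rot: [[-1.0, -0.031, 0.003], [-0.031, 1.0, 0.0], [-0.003, 0.0, -1.0]]
ft_force: [4.2, 0.9, 10.3]
grip_width: -0.0
gripper_force: 4.3
```

drive_tool(series=[[[0,0,0.001],0,0.0],[[0,0,0.0015],0,0.0]])

```text
time_s: 19.8
position: [0.5778, 0.1539, 0.0547]
tool_rot: [[-1.0, -0.031, 0.005], [-0.031, 1.0, 0.0], [-0.005, 0.0, -1.0]]
ft_force: [4.1, 0.6, 12.2]
grip_width: -0.0001
gripper_force: 5.0
```

drive_tool(series=[[[0,0,0.001],0,0.0],[[0,0,0.002],0,0.0]])

```text
time_s: 20.0
position: [0.5783, 0.154, 0.0531]
tool_rot: [[-0.999, -0.031, 0.006], [-0.031, 1.0, 0.001], [-0.006, 0.0, -1.0]]
ft_force: [5.5, 0.1, 13.0]
grip_width: -0.0002
gripper_force: 5.8
```

```bash
python3 - <<'E'
from h import *
d=cap('scene');w=world(d);g=d['img'].astype(int)
q=w[(g[...,0]-g[...,2]>35)];q=q[(q[:,2]>.052)&(abs(q[:,1]-.153)<.03)&(q[:,0]>.53)&(q[:,0]<.62)]
print(len(q),np.percentile(q,[2,50,98],axis=0).round(4))
c=q.mean(0);v=np.linalg.svd(q[:,[0,2]]-c[[0,2]])[2][0];print(c,np.degrees(np.arctan2(v[1],v[0])))
print('from hinge',np.degrees(np.arctan2(.1133-c[2],c[0]-.5472)))
E
```

```text
144 [[0.5505 0.1457 0.0608]
 [0.5796 0.1537 0.0677]
 [0.5848 0.1622 0.1135]]
[0.57744365 0.15403078 0.07113671] -62.05221382382593
from hinge 54.348193963072106
```

drive_tool(series=[[[0,0,-0.005],0,0.0],[[0,0,-0.03],0,0.0],[[0,0,-0.065],0,0.0],[[0,0,-0.1],0,0.0],[[0,0,-0.1],0,0.0],[[0.03,0,-0.1],0,0.0],[[0.07,0,-0.1],0,0.0],[[0.1,0,-0.1],0,0.0],[[0.11,0,-0.1],0,0.0],[[0.11,0,-0.1],0,0.0],[[0.11,0,-0.1],0,0.0]])

```text
time_s: 21.15
position: [0.4671, 0.1503, 0.1511]
tool_rot: [[-1.0, -0.031, -0.0], [-0.031, 1.0, 0.0], [0.0, 0.0, -1.0]]
ft_force: [0.3, 0.0, -0.4]
grip_width: -0.0001
gripper_force: 0.0
```

```bash
python3 - <<'E'
from fit import *
d=cap('scene');w=world(d);im=d['img'];g=im.astype(int)
q=w[(g[...,0]-g[...,2]>35)];q=q[(q[:,2]>.05)&(abs(q[:,1]-.153)<.03)&(q[:,0]>.555)&(q[:,0]<.62)&(q[:,2]<.1)]
print(len(q),np.percentile(q,[2,50,98],axis=0).round(4))
f=cv2.fitLine(q[:,[0,2]].astype(np.float32),cv2.DIST_HUBER,0,.01,.01).ravel();print(f,np.degrees(np.arctan2(f[1],f[0])))
q=w.reshape(-1,3);q=q[(np.hypot(q[:,0]-.5205,q[:,1]-.152)<.02)&(q[:,2]>.125)&(q[:,2]<.145)];print('top',np.median(q[:,2]))
cyl(w,[.5205,.1515],.027,.095,.131,im,'coupling')
E
```

```text
310 [[0.5572 0.146  0.0635]
 [0.5735 0.1537 0.0761]
 [0.5857 0.1618 0.0996]]
[ 0.5980729  -0.8014417   0.57257867  0.07875661] -53.267998
top 0.13708781988684388
coupling [0.5196 0.1512] 553 med|e| 0.0006814217757773952
```

Arm a stays down at about 53–55°. Now arm b, the same way.

drive_tool(series=[[[0.001,0,0.008],0,0.0],[[0.001,0,0.014],0,0.0],[[0.001,0,0.017],0,0.0],[[0.001,0,0.02],0,0.0],[[0.001,0,0.023],0,0.0],[[0.001,0,0.026],0,0.0],[[0.001,0,0.029],0,0.0],[[0.001,0,0.032],0,0.0]])

```text
time_s: 22.0
position: [0.4652, 0.1504, 0.1192]
tool_rot: [[-1.0, -0.031, 0.0], [-0.031, 1.0, 0.0], [-0.0, 0.0, -1.0]]
ft_force: [0.4, -0.4, 0.0]
grip_width: -0.0003
gripper_force: 0.0
```

drive_tool(series=[[[0,0,0.003],0,0.0],[[0,0,0.006],0,0.0],[[0,0,0.009],0,0.0],[[0,0,0.012],0,0.0],[[0,0,0.015],0,0.0]])

```text
time_s: 22.5
position: [0.4653, 0.1504, 0.1044]
tool_rot: [[-1.0, -0.031, 0.0], [-0.031, 1.0, 0.0], [-0.0, 0.0, -1.0]]
ft_force: [-0.3, -0.6, 4.0]
grip_width: -0.0
gripper_force: 1.6
```

drive_tool(series=[[[0,0,0.003],0,0.0],[[0,0,0.006],0,0.0],[[0,0,0.009],0,0.0],[[0,0,0.012],0,0.0],[[0,0,0.015],0,0.0]])

```text
time_s: 23.0
position: [0.4649, 0.1504, 0.0891]
tool_rot: [[-1.0, -0.031, -0.001], [-0.031, 1.0, -0.0], [0.001, -0.0, -1.0]]
ft_force: [-2.3, 0.1, 3.6]
grip_width: 0.0002
gripper_force: 1.9
```

drive_tool(series=[[[0,0,0.003],0,0.0],[[0,0,0.006],0,0.0],[[0,0,0.009],0,0.0],[[0,0,0.012],0,0.0]])

```text
time_s: 23.4
position: [0.4655, 0.1504, 0.0775]
tool_rot: [[-1.0, -0.031, 0.001], [-0.031, 1.0, 0.0], [-0.001, 0.0, -1.0]]
ft_force: [-0.9, -0.1, 6.6]
grip_width: -0.0
gripper_force: 3.1
```

drive_tool(series=[[[0,0,0.002],0,0.0],[[0,0,0.004],0,0.0],[[0,0,0.006],0,0.0],[[0,0,0.008],0,0.0]])

```text
time_s: 23.8
position: [0.4661, 0.1504, 0.0697]
tool_rot: [[-1.0, -0.031, 0.002], [-0.031, 1.0, 0.0], [-0.002, 0.0, -1.0]]
ft_force: [-0.6, 0.5, 7.1]
grip_width: 0.0003
gripper_force: 2.5
```

drive_tool(series=[[[0,0,0.002],0,0.0],[[0,0,0.004],0,0.0],[[0,0,0.006],0,0.0],[[0,0,0.008],0,0.0]])

```text
time_s: 24.2
position: [0.4656, 0.1504, 0.0614]
tool_rot: [[-1.0, -0.031, 0.001], [-0.031, 1.0, 0.0], [-0.001, 0.0, -1.0]]
ft_force: [-1.7, -0.2, 5.4]
grip_width: -0.0003
gripper_force: 2.2
```

drive_tool(series=[[[0,0,0.0015],0,0.0],[[0,0,0.003],0,0.0]])

```text
time_s: 24.4
position: [0.4652, 0.1504, 0.0587]
tool_rot: [[-1.0, -0.031, 0.0], [-0.031, 1.0, -0.0], [-0.0, -0.0, -1.0]]
ft_force: [-6.1, -0.7, 15.6]
grip_width: 0.0001
gripper_force: 6.7
```

drive_tool(series=[[[0,0,0.0015],0,0.0],[[0,0,0.003],0,0.0]])

```text
time_s: 24.6
position: [0.4646, 0.1505, 0.0564]
tool_rot: [[-1.0, -0.031, -0.0], [-0.031, 1.0, -0.0], [0.0, -0.0, -1.0]]
ft_force: [-12.0, -0.3, 23.4]
grip_width: -0.0001
gripper_force: 11.2
```

Arm b hit its stop: the force rose to 23 N. I'm lifting off, then re-pressing arm a to the same firmness.

drive_tool(series=[[[0,0,-0.005],0,0.0],[[0,0,-0.03],0,0.0],[[0,0,-0.065],0,0.0],[[0,0,-0.09],0,0.0],[[0,0,-0.09],0,0.0],[[-0.03,0,-0.09],0,0.0],[[-0.07,0,-0.09],0,0.0],[[-0.1,0,-0.09],0,0.0],[[-0.109,0,-0.09],0,0.0],[[-0.109,0,-0.09],0,0.0],[[-0.109,0,-0.055],0,0.0],[[-0.109,0,-0.02],0,0.0],[[-0.109,0,-0.008],0,0.0],[[-0.109,0,-0.004],0,0.0],[[-0.109,0,-0.002],0,0.0]])

```text
time_s: 26.1
position: [0.575, 0.1539, 0.059]
tool_rot: [[-0.999, -0.031, 0.004], [-0.031, 1.0, 0.0], [-0.004, 0.0, -1.0]]
ft_force: [2.5, -0.7, 7.0]
grip_width: -0.0
gripper_force: 3.4
```

drive_tool(series=[[[0,0,0.0015],0,0.0],[[0,0,0.003],0,0.0]])

```text
time_s: 26.3
position: [0.576, 0.1539, 0.0572]
tool_rot: [[-0.999, -0.031, 0.007], [-0.031, 1.0, 0.0], [-0.007, 0.0, -1.0]]
ft_force: [3.5, 0.2, 12.7]
grip_width: -0.0
gripper_force: 5.2
```

drive_tool(series=[[[0,0,0.002],0,0.0],[[0.001,0,0.004],0,0.0]])

```text
time_s: 26.5
position: [0.5771, 0.154, 0.0548]
tool_rot: [[-0.999, -0.031, 0.013], [-0.031, 1.0, 0.001], [-0.013, 0.0, -1.0]]
ft_force: [8.5, 0.3, 20.4]
grip_width: 0.0001
gripper_force: 9.5
```

drive_tool(series=[[[0.001,0,0.002],0,0.0],[[0.002,0,0.004],0,0.0]])

```text
time_s: 26.7
position: [0.5779, 0.1539, 0.0528]
tool_rot: [[-0.999, -0.031, 0.021], [-0.031, 1.0, 0.001], [-0.021, 0.001, -1.0]]
ft_force: [14.7, 0.4, 26.7]
grip_width: 0.0001
gripper_force: 13.6
```

drive_tool(series=[[[0,0,-0.006],0,0.0],[[0,0,-0.03],0,0.0],[[0,0,-0.07],0,0.0],[[0,0,-0.11],0,0.0],[[0,0,-0.15],0,0.0],[[0,-0.04,-0.16],0,0.0],[[0,-0.08,-0.16],0,0.0],[[0,-0.12,-0.16],0,0.0],[[0,-0.16,-0.16],0,0.0],[[0,-0.18,-0.16],0,0.0],[[0,-0.18,-0.16],0,0.0],[[0,-0.18,-0.16],0,0.0]])

```text
time_s: 27.9
position: [0.5762, -0.0258, 0.2068]
tool_rot: [[-1.0, -0.031, 0.0], [-0.031, 1.0, 0.0], [-0.0, 0.0, -1.0]]
ft_force: [-1.0, 0.8, -0.4]
grip_width: -0.0004
gripper_force: 0.0
```

```bash
python3 - <<'E'
from fit import *
d=cap('scene');w=world(d);im=d['img'];g=im.astype(int)
q=w[(g[...,0]-g[...,2]>35)];q=q[(q[:,2]>.05)&(abs(q[:,1]-.153)<.03)&(q[:,0]>.555)&(q[:,0]<.62)&(q[:,2]<.1)]
f=cv2.fitLine(q[:,[0,2]].astype(np.float32),cv2.DIST_HUBER,0,.01,.01).ravel();print('a',np.percentile(q,[2,98],axis=0).round(4),np.degrees(np.arctan2(f[1],f[0])))
q=w.reshape(-1,3);q=q[(np.hypot(q[:,0]-.5205,q[:,1]-.152)<.02)&(q[:,2]>.125)&(q[:,2]<.145)];print('top',np.median(q[:,2]))
t=cap('top');wt=world(t);g=t['img'].astype(int)
m=(g[...,0]-g[...,2]>25)&(abs(wt[...,1]-.152)<.025)&(wt[...,2]>.05)&(wt[...,2]<.125)
for nm,k in(('a',m&(wt[...,0]>.54)),('b',m&(wt[...,0]<.50))):
    q=wt[k]; f=cv2.fitLine(q[:,[0,2]].astype(np.float32),cv2.DIST_HUBER,0,.01,.01).ravel() if len(q)>5 else [0,0]; print('top',nm,len(q),np.percentile(q,[2,98],axis=0).round(3) if len(q) else '',np.degrees(np.arctan2(f[1],f[0])))
a=cv2.resize(im[190:300,360:500],(500,393));b=cv2.resize(t['img'][150:270,160:300],(458,393));save('pics/c8.png',np.hstack([a,b])[:, :800] if 0 else cv2.resize(np.hstack([a,b]),(800,328)))
E
```

```text
a [[0.558  0.1467 0.0637]
 [0.5859 0.1627 0.0991]] -53.309406
top 0.13678962968393343
top a 61 [[0.558 0.147 0.066]
 [0.584 0.162 0.101]] -54.824768
top b 24 [[0.48  0.146 0.1  ]
 [0.491 0.154 0.115]] 54.640045
```

View pics/c8.png

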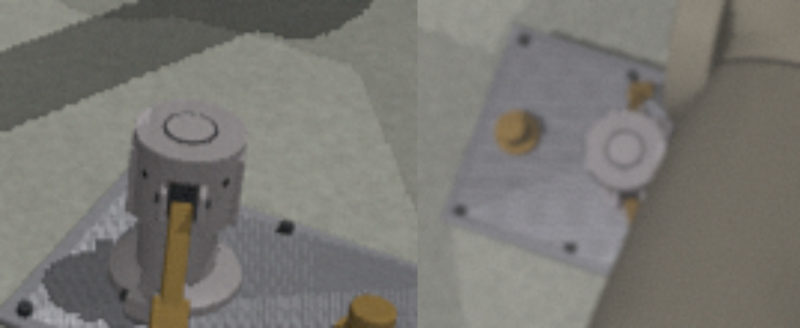

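Both arms are down: the top view reads arm a at 54.8° and arm b at 54.6°, against 55° at the stop. The coupling is upright with its top at 0.1368, so it is home, and the gripper is clear of everything. I'm handing in.

```bash
python3 -c "
from rig import env
print(env.close_job())"
```

```text
the job is handed in; nothing more can be done
None
```

The middle-sized coupling is fully home on the filler neck, both cam arms are down against their stops, the gripper is clear of everything, and the job is handed in (about 28 s used).

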